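# Put the whetstone away and shut the cupboard on its catch

## Task

Put the whetstone away in the low wooden cupboard: lay it flat on the worktop with one end in the cupboard's mouth and let go, then take hold of it again by the end that sticks out and slide it in until it is wholly inside. Then push the cupboard door shut until it clicks home on its catch and stays flush, and leave the other things on the worktop where they stand.

Things in the scene. Friction and masses are not known exactly. Their poses are not given: they have to be found in the camera images.
- stone_center (a point): Centre of the whetstone, a flat two-tone sharpening stone 48 mm wide (its x axis), 170 mm long (its y axis) and 25 mm thick (its z axis), about 0.5 kg, lying flat and loose on the worktop to the right. Both of its ends are alike; either may go in first.
- stone_end_a (a point): Centre of the whetstone's end face at its +y end, 85 mm from its centre.
- stone_end_b (a point): Centre of the whetstone's end face at its -y end, 85 mm from its centre.
- cupboard: Low wooden cupboard fixed to the worktop, 180 mm wide (its y axis), 205 mm deep (its x axis, pointing from the mouth into the cupboard), 76 mm high. Origin on the worktop at its middle. It has no floor: things slide in on the worktop. Inside: 160 mm wide, 195 mm deep, from the mouth plane at x = -100 mm to the back wall at x = +95 mm; side walls 10 mm thick, 66 mm high.
- cupboard_mouth (a point): Middle of the cupboard's mouth, at worktop height; axes as the cupboard's (x into it). The 10 mm top board (66 to 76 mm above the worktop) begins only 65 mm behind the mouth, so that fingers can reach in from above in front of it. A small sprung ball catch stands 6 mm out of the inside of the right (-y) wall just behind the mouth, 33 mm up.
- cupboard_door (a joint): Door angle: 0 is shut and flush, growing as it opens towards the robot, to 1.9 rad. Hinged upright at the cupboard's left (+y) front edge. It turns easily, but a weak spring swings it back to about 0.75 rad from smaller angles unless the catch holds it. The catch is met at about 0.09 rad, takes about 5 N at the free edge, and from 0.04 rad pulls the door shut.
- door_hinge (a point): Point on the door's hinge axis, 35 mm above the worktop, at x = -106, y = +92 mm in the cupboard's frame. Its axes turn with the door: -y runs along the panel to the free edge 178 mm away, -x is the outward normal of the outer face, 6 mm from the axis. Panel 12 mm thick, from 4 to 66 mm above the worktop. A steel tongue stands 28 mm out of the inner face near the free edge.
- door_push (a point): Point on the outer face of the door, 120 mm from the hinge and 35 mm above the worktop, a good place to push; axes as point door_hinge. A small steel knob, 16 mm across and 15 mm proud, is on the same face 155 mm from the hinge.
- bowl: Cream stoneware bowl, about 138 mm wide and 68 mm high; origin under its middle. Leave alone.
- timer: Round kitchen timer, 63 mm wide and 41 mm high; origin under its middle. Leave alone.
- block: Dark hardwood trivet block, 68 x 88 x 26 mm, shorter and wider than the whetstone; origin under its middle. Leave alone.
- marmalade_jar: Tall preserve jar with black lid, 69 mm wide, 114 mm high; origin under its middle. Leave alone.
- jam_jar: Small preserve jar with black lid, 56 mm wide, 76 mm high; origin under its middle. Leave alone.
- mug: Speckled white mug, 90 mm wide, 88 mm high, its handle towards the back; origin under its middle. Leave alone.
- garlic: Garlic bulb, about 50 mm wide and high; origin under its middle. Leave alone.

How it is judged:
On the way, in this order (a step that is already met when the one before it is completed fails the run):
1. the whetstone lies flat on the worktop, let go and at rest, with one end at least 10 mm inside the mouth and the other outside (((x of stone_end_a in the frame of cupboard above -0.09 m and x of stone_end_b in the frame of cupboard below -0.105 m and y of stone_end_a in the frame of cupboard between -0.08 and 0.08 m) or (x of stone_end_b in the frame of cupboard above -0.09 m and x of stone_end_a in the frame of cupboard below -0.105 m and y of stone_end_b in the frame of cupboard between -0.08 and 0.08 m)) and height (world z) of stone_center below 0.018 m and contact force between the fingers and whetstone below 0.2 N and linear speed of whetstone below 0.02 m/s), for 0.2 s.
2. it is held again, the fingers straddling the end that sticks out, at least 35 mm from its middle (contact force between the fingers and whetstone above 1 N and x of the grasp point in the frame of stone_center between -0.02 and 0.02 m and (y of the grasp point in the frame of stone_center between 0.035 and 0.088 m or y of the grasp point in the frame of stone_center between -0.088 and -0.035 m)), for 0.2 s.
At the end, for the whole second after the job is handed in: The cupboard door is shut on its catch, within 0.025 rad of flush, and stays so by itself; the whetstone lies flat on the worktop wholly inside the cupboard, both ends behind the mouth plane (value of joint cupboard_door below 0.025 rad and x of stone_end_a in the frame of cupboard between -0.1 and 0.097 m and x of stone_end_b in the frame of cupboard between -0.1 and 0.097 m and y of stone_center in the frame of cupboard between -0.08 and 0.08 m and height (world z) of stone_center below 0.018 m); the robot touches nothing.
It fails at once if a bystander is moved by more than 30 mm (distance of any of bowl, timer, block, marmalade_jar, jam_jar, mug, garlic from where it was at the start of the episode above 0.03 m).
It also fails if it takes over 70 s, if anything falls off the work surface, if the arm or the gripper's body presses on something with over 40 N, if the wrist force passes 120 N, or if a joint passes its speed limit or range.

## Robot

A 6-joint arm with a two-finger parallel gripper is mounted at the origin on a cart in front of the work surface, level with it; the furniture and walls round the work are solid. World frame = base frame: x ahead of the robot, y to its left, z up, the work surface at z = 0. Lengths are in m, angles in rad, forces in N, time in s.
With the tool pointing down it reaches from about 0.35 to 0.95 m from the base axis. Payload 17.4 kg.
Tool frame: the origin (TCP) lies midway between the tips of the shut fingers; the grasp point (between the pads) lies robot.pinch_z behind it (robot.pinch_z is the distance from the TCP to the grasp point, in m); z points along the fingers, y is the line along which they close (so a half turn about z gives the same grasp; the last joint's range is limited). The gripper opens to 93 mm and grips with 3 to 60 N. Pads are 15 mm wide; open, the fingers measure 128 mm over their backs; the gripper's body (75 mm by 188 mm) begins 65 mm behind the grasp point.
Start: joints at [1.13, 0.116, 1.442, -0, 1.584, -0.038], TCP at [0.265, 0.621, 0.219] pointing down, gripper open.
Joint ranges: [-2.83, 2.83], [-0.83, 2.19], [0.07, 2.5], [-1.14, 4.28], [0.01, 3], [-2.97, 2.97]. Speed limits (rad/s): [1.89, 1.89, 2.22, 3.14, 3.14, 3.14].

## Interface

Orientations are given as a unit quaternion [x, y, z, w].
In Python, from station import robot gives the robot as it stands. The module is installed in compiled form; this text tells all that it offers.
- The arm moves only by the tool carry_out, never from a script. Its arguments are lists of equal length, an entry for each row: "dp": the shift along the tool's x, y, z scaled (see below), a list of three; "rot": the turn, a rotation vector about the tool's x, y, z scaled (see below), a list of three; "grip": the gripper command: -1 is shut, 1 is fully open, values between are in proportion. A call has 1 to 8 rows; each row shifts and turns the commanded pose from where the row before left it, along the tool's axes as they then stand; what a row does not reach is not made up. The controller multiplies each number of a shift by 20 mm and each number of a turn by 0.12 rad. A row lasts 1/12 s, in which the tool goes at most 41.7 mm and 7.16 degrees, less where a joint would pass 70% of its speed; a pose out of reach is approached as far as the arm can. A call with a number of a shift or a turn outside -1 to 1 is refused whole. A call with a gripper value outside its range is refused whole. The fingers move at their own pace and stop on an object; "grip_force" is the grip in N (left out, the last holds). Time passes only in rows, so rows that do not move let the fingers close. It gives the time, the measured TCP pose, the force, the opening and the grip force at its end, in the units of the state.
- robot.state(): the state, without advancing time (a new reading comes with each control period).
- robot.capture(name): name is "side" or "top"; returns a dict with "image" (480x640x3 uint8, red, green, blue), "depth" (480x640 float32, m along the optical axis (not along the pixel's ray), 0 where there is no reading), "fx", "fy", "cx", "cy" (pixels), "R" (3x3) and "t" (3): a world point X has camera coordinates R X + t. Camera axes: x right, y down, z forward; pixel columns grow to the right and rows downward; lengths in m; the calibration is good to about 2 mm. A picture is of the moment at which its call begins.
- robot.job_done(): hands the job in; it is judged then, once.
The state is a dict: "t": time; "qpos": joint angles; "dq": joint speeds; "effort": joint torques, N m; "ee_pos": TCP position; "tcp_rot": TCP orientation; "ft_force": force on the tool from outside, world axes, zero at the start; "ft_torque": the same for the moment, N m; "finger_gap": opening from 0.0 (shut) to 1.0 (fully open); "grasp_force": force on a finger pad.
Only numpy, scipy, OpenCV 4.12 (cv2) and the standard library are available. Lean on these libraries where they do the work, as an engineer would, in place of code of your own. Each camera call takes 0.05 s, during which the arm holds its last target. There are 200 camera calls.

## Working session

There is one attempt and no reset: what is moved stays moved. The work goes in short steps, Python scripts to look and compute and a tool call to move; the robot and the scene stay as the last step left them, time stands still between calls to the robot, and variables do not carry over. Pictures are saved under pics/ and viewed, at most 11 in all, crops included, and the job is handed in when it is done.

Besides the shell and the picture viewer there is one more tool, called after "Emit:" as a command line: name --argument value ..., lists and objects as JSON in quotes. carry_out: Moves the arm, as the interface text tells. Its arguments: {"type":"object","properties":{"dp":{"type":"array","items":{"type":"array","items":{"type":"number","minimum":-1,"maximum":1}}},"rot":{"type":"array","items":{"type":"array","items":{"type":"number","minimum":-1,"maximum":1}}},"grip":{"type":"array","items":{"type":"number"}},"grip_force":{"type":"number"}},"required":["dp","rot","grip"]}

```bash
mkdir -p pics; cat > h.py <<'E'
import numpy as np, cv2
from station import robot
from scipy.spatial.transform import Rotation as Ro
def cap(n,f):
    c=robot.capture(n); cv2.imwrite(f'pics/{f}.png',c['image'][...,::-1]); np.savez(f'{f}.npz',**c); return c
def px(c,u,v,z=None):
    """world point at pixel; on plane z if given, else by depth"""
    R,t=np.array(c['R']),np.array(c['t'])
    d=np.array([(u-c['cx'])/c['fx'],(v-c['cy'])/c['fy'],1.])
    o=-R.T@t; w=R.T@d
    s=(z-o[2])/w[2] if z is not None else c['depth'][int(v),int(u)]
    return o+s*w
E
python3 - <<'E'
from h import *
print(robot.pinch_z, robot.state())
for n in('top','side'):
    c=cap(n,n+'0'); print(n,c['R'],c['t'],c['fx'])
E
```

```text
0.0188 {'t': 0.0, 'qpos': array([ 1.13019441e+00,  1.16491524e-01,  1.44226922e+00, -1.76864878e-05,
        1.58402138e+00, -3.78158409e-02]), 'dq': array([-7.75374622e-06, -4.92356554e-04, -7.08167316e-06,  1.96622329e-04,
        1.53840246e-03, -4.72259358e-05]), 'effort': array([ 1.50746237e-03, -7.21306157e+01, -6.22592211e+01,  7.81427720e-02,
        2.41674925e-02, -1.08872048e-04]), 'ee_pos': array([0.26452058, 0.62077884, 0.217899  ]), 'tcp_rot': array([ 2.00034479e-01,  9.79788678e-01, -5.79896840e-04, -1.32322590e-04]), 'ft_force': array([-0.76096632, -0.90634071, -0.18889269]), 'ft_torque': array([ 0.00572692, -0.01997404, -0.03960745]), 'grasp_force': 0.0, 'finger_gap': 0.9991476865036377}
top [[ 8.56612301e-04 -9.99842504e-01  1.77266343e-02]
 [-9.93007910e-01 -2.94302658e-03 -1.18011137e-01]
 [ 1.18044721e-01 -1.75015983e-02 -9.92854037e-01]] [-0.04564505  0.52285307  1.04200636] 546.3096513586747
side [[-0.99564986  0.09299846 -0.00571408]
 [ 0.08466279  0.8773913  -0.47224646]
 [-0.0389047  -0.47067589 -0.88144803]] [ 0.53016995 -0.00192255  0.94770826] 434.78911231794575
```

View pics/top0.png

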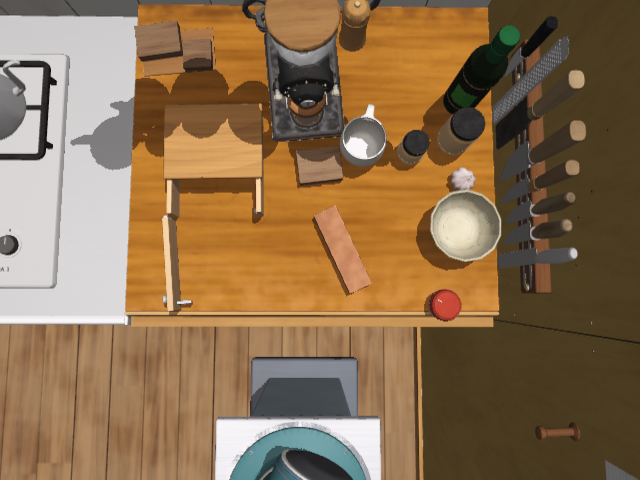

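View pics/side0.png

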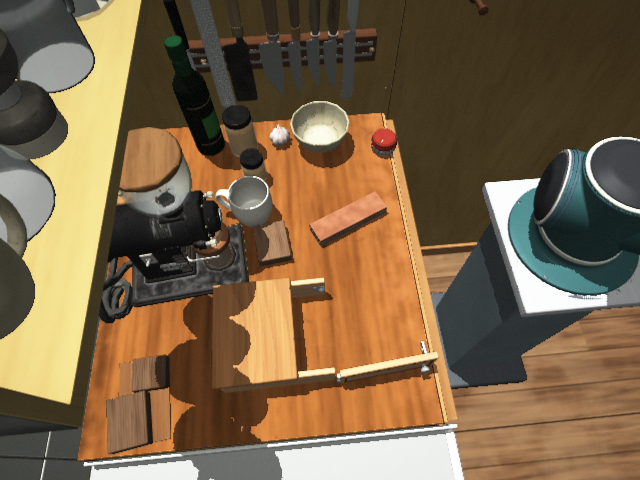

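The top view shows the stone at about (342,250), slanted. The cupboard is at (213,140) with its mouth facing the robot (rows 178–215), and the door is standing wide open at (171,262). I'll enlarge this area to read the corners.

```bash
python3 - <<'E'
from h import *
im=cv2.imread('pics/top0.png')
cv2.imwrite('pics/c1.png',cv2.resize(im[95:320,150:385],None,fx=2.6,fy=2.6,interpolation=cv2.INTER_CUBIC))
E
```

```text
(no output)
```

View pics/c1.png

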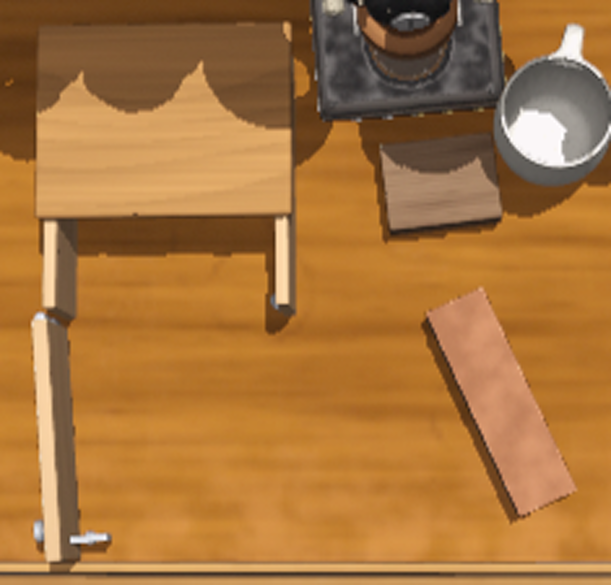

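```bash
python3 - <<'E'
from h import *
c=dict(np.load('top0.npz'))
P=lambda u,v,z:px(c,150+u/2.6-.3,95+v/2.6-.3,z)
S=[P(*a,.025) for a in[(427,313),(482,289),(577,491),(519,519)]]
ctr=np.mean(S,0); ax=(S[0]+S[1]-S[2]-S[3])/2; wx=(S[1]+S[2]-S[0]-S[3])/2
print('stone',ctr,np.linalg.norm(ax),np.linalg.norm(wx),np.degrees(np.arctan2(ax[1],ax[0])))
B=[P(*a,.076) for a in[(38,24),(291,24),(293,214),(36,216)]]
for b in B: print('board',b)
for n,a in dict(rwo=(295,306),rwi=(276,306),lwo=(43,303),h0=(35,318),h1=(60,320),f0=(48,560),f1=(79,556)).items(): print(n,P(*a,.066))
for n,a in dict(trivet=(441,180),).items(): print(n,P(*a,.026))
# depth-based heights mask check of stone
d=c['depth']; vv,uu=np.mgrid[0:480,0:640]
R,t=c['R'],c['t']
X=np.stack([(uu-c['cx'])/c['fx']*d,(vv-c['cy'])/c['fy']*d,d],-1); W=(X-t)@R
def rect(m):
    r=cv2.minAreaRect(W[m][:,:2].astype(np.float32)*1000); return r
z=W[...,2]; win=lambda a,b,e,f:(uu>a)&(uu<b)&(vv>e)&(vv<f)
print('stone d',rect(win(300,385,200,300)&(z>.018)&(z<.032)&(d>0)))
print('board d',rect(win(150,275,95,185)&(z>.070)&(z<.082)&(d>0)))
print('rwall d',rect(win(245,275,182,222)&(z>.06)&(z<.072)&(d>0)))
print('door d',rect(win(155,185,215,315)&(z>.06)&(z<.072)&(d>0)))
for n,a in dict(bowl=(430,502,190,262),timer=(428,465,285,325),mug=(340,388,118,168),block=(295,345,145,188),jam=(396,430,128,168)).items():
  print(n,rect(win(*a)&(z>.015)&(d>0)))
E
```

```text
stone [ 0.47591146 -0.08570865  0.025     ] 0.16970389234858252 0.047202639253188905 24.454074881198242
board [0.75162871 0.25884937 0.076     ]
board [0.75294807 0.07204015 0.076     ]
board [0.60945511 0.06860394 0.076     ]
board [0.60712126 0.2552882  0.076     ]
rwo [0.54303909 0.06713504 0.066     ]
rwi [0.5429921  0.08101088 0.066     ]
lwo [0.54462789 0.25071046 0.066     ]
h0 [0.53356904 0.25613288 0.066     ]
h1 [0.53215743 0.2379538  0.066     ]
f0 [0.35921747 0.24080445 0.066     ]
f1 [0.36204967 0.21884467 0.066     ]
trivet [ 0.64704692 -0.04011717  0.026     ]
stone d ((476.76153564453125, -85.29139709472656), (169.80038452148438, 48.43372344970703), 24.72181510925293)
board d ((678.7796020507812, 164.99444580078125), (149.24241638183594, 188.26431274414062), 1.3903757333755493)
rwall d ((572.0701293945312, 77.42337799072266), (56.248313903808594, 8.309568405151367), 0.6806523203849792)
door d ((444.7498474121094, 245.60289001464844), (174.58209228515625, 13.895533561706543), 5.449611663818359)
bowl ((522.1487426757812, -326.5919189453125), (145.63059997558594, 150.59091186523438), 0.1594822108745575)
timer ((367.7110290527344, -283.22601318359375), (61.9189567565918, 57.92355728149414), 0.5238789916038513)
mug ((689.848388671875, -124.8917007446289), (87.35676574707031, 101.05964660644531), 87.07219696044922)
block ((646.7312622070312, -42.59362030029297), (69.44815063476562, 94.70823669433594), 6.268170356750488)
jam ((678.0181274414062, -224.59423828125), (53.200923919677734, 52.07643127441406), 12.817752838134766)
```

Measurements in world coordinates:
- **Stone:** centre (0.476, -0.0855), axis at 24.6°.
- **Cupboard:** yaw about 1.4°, mouth middle at about (0.5435, 0.161).
- **Door:** about 1.5 rad open.

First I'll turn the tool about its z axis so the fingers close across the stone. That is 19.24 units.

Emit:
carry_out --dp '[[0, 0, 0], [0, 0, 0], [0, 0, 0], [0, 0, 0], [0, 0, 0], [0, 0, 0], [0, 0, 0], [0, 0, 0]]' --rot '[[0, 0, 1], [0, 0, 1], [0, 0, 1], [0, 0, 1], [0, 0, 1], [0, 0, 1], [0, 0, 1], [0, 0, 1]]' --grip '[1, 1, 1, 1, 1, 1, 1, 1]'

```text
t: 0.77
ee_pos: [0.2646, 0.6209, 0.2182]
tcp_rot: [0.632, 0.775, -0.0, 0.0]
ft_force: [-0.0, -0.1, 0.9]
finger_gap: 1.002
grasp_force: 0.0
```

Emit:
carry_out --dp '[[0, 0, 0], [0, 0, 0], [0, 0, 0], [0, 0, 0], [0, 0, 0], [0, 0, 0], [0, 0, 0], [0, 0, 0]]' --rot '[[0, 0, 1], [0, 0, 1], [0, 0, 1], [0, 0, 1], [0, 0, 1], [0, 0, 1], [0, 0, 1], [0, 0, 1]]' --grip '[1, 1, 1, 1, 1, 1, 1, 1]'

```text
t: 1.43
ee_pos: [0.2645, 0.6208, 0.2182]
tcp_rot: [0.919, 0.395, -0.0, 0.0]
ft_force: [-0.5, 0.8, -0.2]
finger_gap: 1.0
grasp_force: 0.0
```

Emit:
carry_out --dp '[[0, 0, 0], [0, 0, 0], [0, 0, 0], [0, 0, 0], [0, 0, 0]]' --rot '[[0, 0, 1], [0, 0, 1], [0, 0, 1], [0, 0, 0.24], [0, 0, 0]]' --grip '[1, 1, 1, 1, 1]'

```text
t: 1.85
ee_pos: [0.2646, 0.6209, 0.2182]
tcp_rot: [0.977, 0.213, -0.0, 0.0]
ft_force: [0.3, 0.7, 0.1]
finger_gap: 0.998
grasp_force: 0.0
```

```bash
cat >> h.py <<'E'
def need(p,yaw=None):
    """shift (units of 20 mm, tool axes) and turn (units of .12 rad) to world TCP p, tool x at yaw deg"""
    s=robot.state(); R=Ro.from_quat(s['tcp_rot'])
    print('t',round(s['t'],2),'ee',np.round(s['ee_pos'],4),'F',np.round(s['ft_force'],1),'gap',round(s['finger_gap'],3),'gf',round(s['grasp_force'],1))
    if yaw is not None:
        y=np.radians(yaw); T=Ro.from_matrix(np.array([[np.cos(y),np.sin(y),0],[np.sin(y),-np.cos(y),0],[0,0,-1]]))
        print('rot',np.round((R.inv()*T).as_rotvec()/.12,2)); 
        print('dp after turn',np.round(T.inv().apply(np.array(p)-s['ee_pos'])/.02,2))
    print('dp now',np.round(R.inv().apply(np.array(p)-s['ee_pos'])/.02,2))
E
python3 -c "
from h import *
need([.476,-.0855,.10],24.6)"
```

```text
t 1.85 ee [0.2646 0.6209 0.2182] F [0.3 0.7 0.1] gap 0.998 gf 0.0
rot [ 0.    0.   -0.01]
dp after turn [-5.09 36.51  5.91]
dp now [-5.05 36.52  5.93]
```

Emit:
carry_out --dp '[[-0.15, 1, 0], [-0.15, 1, 0], [-0.15, 1, 0], [-0.15, 1, 0], [-0.15, 1, 0], [-0.15, 1, 0], [-0.15, 1, 0], [-0.15, 1, 0]]' --rot '[[0, 0, 0], [0, 0, 0], [0, 0, 0], [0, 0, 0], [0, 0, 0], [0, 0, 0], [0, 0, 0], [0, 0, 0]]' --grip '[1, 1, 1, 1, 1, 1, 1, 1]'

```text
t: 2.52
ee_pos: [0.3096, 0.4645, 0.2184]
tcp_rot: [0.977, 0.214, -0.0, 0.0]
ft_force: [-0.2, -0.1, 0.2]
finger_gap: 0.999
grasp_force: 0.0
```

Emit:
carry_out --dp '[[-0.15, 1, 0], [-0.15, 1, 0], [-0.15, 1, 0], [-0.15, 1, 0], [-0.15, 1, 0], [-0.15, 1, 0], [-0.15, 1, 0], [-0.15, 1, 0]]' --rot '[[0, 0, 0], [0, 0, 0], [0, 0, 0], [0, 0, 0], [0, 0, 0], [0, 0, 0], [0, 0, 0], [0, 0, 0]]' --grip '[1, 1, 1, 1, 1, 1, 1, 1]'

```text
t: 3.18
ee_pos: [0.3544, 0.3091, 0.2185]
tcp_rot: [0.977, 0.214, -0.0, 0.0]
ft_force: [-0.1, 0.0, -0.0]
finger_gap: 1.002
grasp_force: 0.0
```

Emit:
carry_out --dp '[[-0.15, 1, 0], [-0.15, 1, 0], [-0.15, 1, 0], [-0.15, 1, 0], [-0.15, 1, 0], [-0.15, 1, 0], [-0.15, 1, 0], [-0.15, 1, 0]]' --rot '[[0, 0, 0], [0, 0, 0], [0, 0, 0], [0, 0, 0], [0, 0, 0], [0, 0, 0], [0, 0, 0], [0, 0, 0]]' --grip '[1, 1, 1, 1, 1, 1, 1, 1]'

```text
t: 3.85
ee_pos: [0.3993, 0.1537, 0.2186]
tcp_rot: [0.977, 0.214, 0.0, -0.0]
ft_force: [-0.2, -0.6, -0.9]
finger_gap: 0.999
grasp_force: 0.0
```

Emit:
carry_out --dp '[[-0.15, 1, 0], [-0.15, 1, 0], [-0.15, 1, 0], [-0.15, 1, 0], [-0.15, 1, 0], [-0.15, 1, 0], [-0.15, 1, 0], [-0.15, 1, 0]]' --rot '[[0, 0, 0], [0, 0, 0], [0, 0, 0], [0, 0, 0], [0, 0, 0], [0, 0, 0], [0, 0, 0], [0, 0, 0]]' --grip '[1, 1, 1, 1, 1, 1, 1, 1]'

```text
t: 4.52
ee_pos: [0.4442, -0.0018, 0.2186]
tcp_rot: [0.977, 0.214, -0.0, -0.0]
ft_force: [0.9, 1.0, 0.3]
finger_gap: 1.002
grasp_force: 0.0
```

```bash
python3 -c "
from h import *
need([.4765,-.0855,.005],24.6)"
```

```text
t 4.52 ee [ 0.4442 -0.0018  0.2186] F [0.9 1.  0.3] gap 1.002 gf 0.0
rot [-0.    0.    0.02]
dp after turn [-0.27  4.48 10.68]
dp now [-0.28  4.48 10.68]
```

Emit:
carry_out --dp '[[-0.07, 1, 0], [-0.07, 1, 0], [-0.07, 1, 0.5], [-0.07, 1, 1], [0, 0.48, 1], [0, 0, 1], [0, 0, 1], [0, 0, 1]]' --rot '[[0, 0, 0.02], [0, 0, 0], [0, 0, 0], [0, 0, 0], [0, 0, 0], [0, 0, 0], [0, 0, 0], [0, 0, 0]]' --grip '[1, 1, 1, 1, 1, 1, 1, 1]'

```text
t: 5.18
ee_pos: [0.4761, -0.0848, 0.1075]
tcp_rot: [0.977, 0.213, -0.0, -0.0]
ft_force: [0.9, -0.4, -0.4]
finger_gap: 1.0
grasp_force: 0.0
```

Emit:
carry_out --dp '[[0, 0, 1], [0, 0, 1], [0, 0, 1], [0, 0, 1], [0, 0, 0.6], [0, 0, 0.5], [0, 0, 0], [0, 0, 0]]' --rot '[[0, 0, 0], [0, 0, 0], [0, 0, 0], [0, 0, 0], [0, 0, 0], [0, 0, 0], [0, 0, 0], [0, 0, 0]]' --grip '[1, 1, 1, 1, 1, 1, 1, 1]'

```text
t: 5.85
ee_pos: [0.4764, -0.0847, 0.0069]
tcp_rot: [0.977, 0.212, -0.0, -0.0]
ft_force: [0.5, 0.2, 0.6]
finger_gap: 1.001
grasp_force: 0.0
```

```bash
python3 -c "
from h import *
need([.4765,-.0855,.005],24.6); cap('side','side1')"
```

```text
t 5.85 ee [ 0.4764 -0.0847  0.0069] F [0.5 0.2 0.6] gap 1.001 gf 0.0
rot [-0.    0.   -0.01]
dp after turn [-0.01  0.04  0.1 ]
dp now [-0.01  0.04  0.1 ]
```

View pics/side1.png

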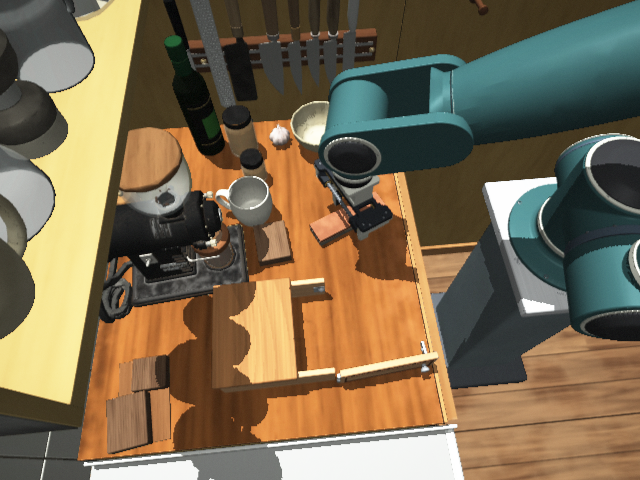

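The fingers straddle the stone at its middle, around pixel (350,217). Next: close, then lift.

Emit:
carry_out --dp '[[0, 0, 0], [0, 0, 0], [0, 0, 0], [0, 0, 0], [0, 0, 0], [0, 0, 0], [0, 0, 0], [0, 0, 0]]' --rot '[[0, 0, 0], [0, 0, 0], [0, 0, 0], [0, 0, 0], [0, 0, 0], [0, 0, 0], [0, 0, 0], [0, 0, 0]]' --grip '[-1, -1, -1, -1, -1, -1, -1, -1]' --grip_force 40

```text
t: 6.57
ee_pos: [0.4763, -0.0847, 0.0067]
tcp_rot: [0.977, 0.212, 0.0, 0.0]
ft_force: [-0.0, -1.5, 0.5]
finger_gap: 0.515
grasp_force: 40.0
```

Emit:
carry_out --dp '[[0, 0, 0], [0, 0, -0.3], [0, 0, -0.7], [0, 0, -1], [0, 0, -1], [0, 0, -1], [0, 0, -1], [0, 0, -0.5]]' --rot '[[0, 0, 0], [0, 0, 0], [0, 0, 0], [0, 0, 0], [0, 0, 0], [0, 0, 0], [0, 0, 0], [0, 0, 0]]' --grip '[-1, -1, -1, -1, -1, -1, -1, -1]'

```text
t: 7.23
ee_pos: [0.4767, -0.0847, 0.1192]
tcp_rot: [0.977, 0.212, 0.001, 0.0]
ft_force: [1.2, -1.3, -4.2]
finger_gap: 0.512
grasp_force: 40.0
```

```bash
python3 -c "
from h import *
need([.409,.159,.117],1.4)"
```

```text
t 7.23 ee [ 0.4767 -0.0847  0.1192] F [ 1.2 -1.3 -4.2] gap 0.512 gf 40.0
rot [ 0.01 -0.02  3.36]
dp after turn [ -3.08 -12.26   0.11]
dp now [  1.97 -12.49   0.1 ]
```

Emit:
carry_out --dp '[[0, 0, 0], [0, 0, 0], [0, 0, 0], [0, 0, 0], [0.2, -1, 0], [0.2, -1, 0], [0.2, -1, 0], [0.2, -1, 0]]' --rot '[[0, 0, 0.84], [0, 0, 0.84], [0, 0, 0.84], [0, 0, 0.84], [0, 0, 0], [0, 0, 0], [0, 0, 0], [0, 0, 0]]' --grip '[-1, -1, -1, -1, -1, -1, -1, -1]'

```text
t: 7.9
ee_pos: [0.49, -0.0034, 0.1161]
tcp_rot: [1.0, 0.012, -0.0, -0.0]
ft_force: [0.4, 0.7, -4.0]
finger_gap: 0.514
grasp_force: 40.0
```

Emit:
carry_out --dp '[[0.2, -1, 0], [0.2, -1, 0], [0.2, -1, 0], [0.2, -1, 0], [0.2, -1, 0], [0.1, -1, 0], [0, -0.9, 0], [0, -0.7, 0]]' --rot '[[0, 0, 0], [0, 0, 0], [0, 0, 0], [0, 0, 0], [0, 0, 0], [0, 0, 0], [0, 0, 0], [0, 0, 0]]' --grip '[-1, -1, -1, -1, -1, -1, -1, -1]'

```text
t: 8.57
ee_pos: [0.5081, 0.1495, 0.116]
tcp_rot: [1.0, 0.012, -0.001, 0.0]
ft_force: [0.3, -0.3, -4.7]
finger_gap: 0.514
grasp_force: 40.0
```

```bash
python3 -c "
from h import *
need([.509,.160,.0072],1.4)
c=cap('top','top1'); im=cv2.imread('pics/top1.png')
cv2.imwrite('pics/c2.png',cv2.resize(im[95:320,130:365],None,fx=2.6,fy=2.6,interpolation=cv2.INTER_CUBIC))"
```

```text
t 8.57 ee [0.5081 0.1495 0.116 ] F [ 0.3 -0.3 -4.7] gap 0.514 gf 40.0
rot [-0.    0.01  0.  ]
dp after turn [ 0.06 -0.52  5.44]
dp now [ 0.06 -0.52  5.44]
```

View pics/c2.png

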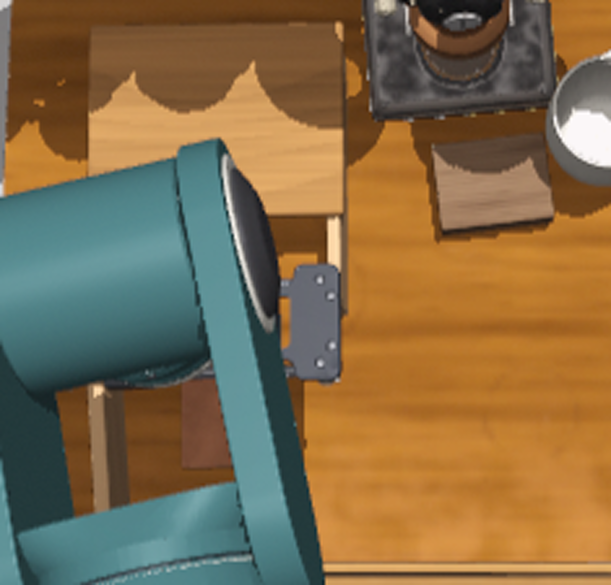

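The stone hangs straight in front of the mouth. I'll lower it, ending slowly, then release.

Emit:
carry_out --dp '[[0.06, -0.52, 0.6], [0, 0, 1], [0, 0, 1], [0, 0, 1], [0, 0, 0.9], [0, 0, 0.5], [0, 0, 0.3], [0, 0, 0.1]]' --rot '[[0, 0, 0], [0, 0, 0], [0, 0, 0], [0, 0, 0], [0, 0, 0], [0, 0, 0], [0, 0, 0], [0, 0, 0]]' --grip '[-1, -1, -1, -1, -1, -1, -1, -1]'

```text
t: 9.28
ee_pos: [0.5091, 0.1585, 0.0075]
tcp_rot: [1.0, 0.012, -0.001, 0.0]
ft_force: [-0.6, -0.5, -4.1]
finger_gap: 0.513
grasp_force: 40.0
```

Emit:
carry_out --dp '[[0, 0, 0], [0, 0, 0], [0, 0, 0], [0, 0, 0]]' --rot '[[0, 0, 0], [0, 0, 0], [0, 0, 0], [0, 0, 0]]' --grip '[-1, -1, -1, -1]'

```text
t: 9.62
ee_pos: [0.5099, 0.1588, 0.0095]
tcp_rot: [1.0, 0.012, 0.001, -0.0]
ft_force: [0.6, 0.8, -4.3]
finger_gap: 0.512
grasp_force: 40.0
```

Emit:
carry_out --dp '[[0, 0, 0.12], [0, 0, 0.05], [0, 0, 0], [0, 0, 0]]' --rot '[[0, 0, 0], [0, 0, 0], [0, 0, 0], [0, 0, 0]]' --grip '[-1, -1, -1, -1]'

```text
t: 9.95
ee_pos: [0.5101, 0.1588, 0.0067]
tcp_rot: [1.0, 0.012, 0.001, -0.0]
ft_force: [-5.4, -1.9, 10.9]
finger_gap: 0.51
grasp_force: 40.0
```

Contact. I'll open partway, to about 70 mm, and lift.

Emit:
carry_out --dp '[[0, 0, 0], [0, 0, 0], [0, 0, 0], [0, 0, 0], [0, 0, 0], [0, 0, 0], [0, 0, 0], [0, 0, 0]]' --rot '[[0, 0, 0], [0, 0, 0], [0, 0, 0], [0, 0, 0], [0, 0, 0], [0, 0, 0], [0, 0, 0], [0, 0, 0]]' --grip '[0.5, 0.5, 0.5, 0.5, 0.5, 0.5, 0.5, 0.5]'

```text
t: 10.62
ee_pos: [0.5095, 0.1587, 0.0052]
tcp_rot: [1.0, 0.012, -0.0, 0.0]
ft_force: [0.4, 0.3, -1.0]
finger_gap: 0.746
grasp_force: 0.0
```

Emit:
carry_out --dp '[[0, 0, -0.5], [0, 0, -1], [0, 0, -1], [0, 0, 0]]' --rot '[[0, 0, 0], [0, 0, 0], [0, 0, 0], [0, 0, 0]]' --grip '[0.5, 0.5, 0.5, 0.5]'

```text
t: 10.95
ee_pos: [0.5112, 0.1591, 0.0599]
tcp_rot: [1.0, 0.012, 0.003, -0.001]
ft_force: [-0.3, 0.9, 1.3]
finger_gap: 0.749
grasp_force: 0.0
```

```bash
python3 -c "
from h import *
need([.450,.1575,.006],1.4)
c=cap('side','side2'); im=cv2.imread('pics/side2.png')
cv2.imwrite('pics/c3.png',cv2.resize(im[180:420,180:450],None,fx=2.5,fy=2.5,interpolation=cv2.INTER_CUBIC))"
```

```text
t 10.95 ee [0.5112 0.1591 0.0599] F [-0.3  0.9  1.3] gap 0.749 gf 0.0
rot [-0.01 -0.04  0.  ]
dp after turn [-3.06  0.01  2.7 ]
dp now [-3.08  0.01  2.68]
```

View pics/c3.png

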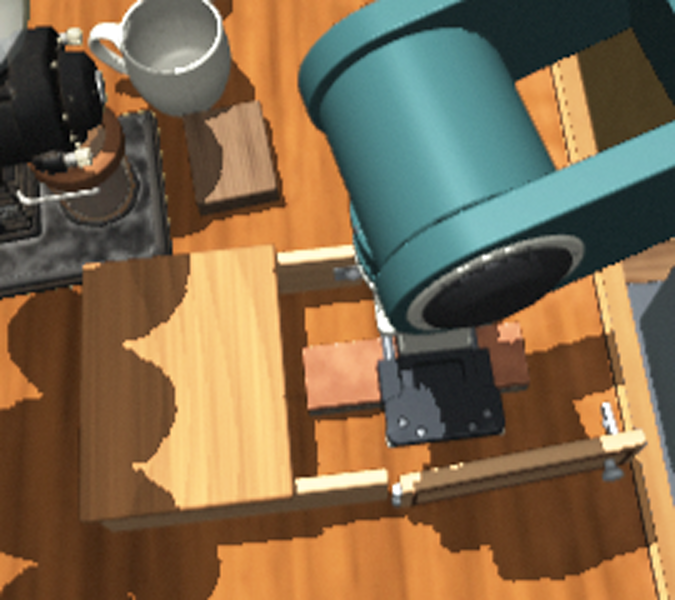

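The stone lies flat with its far end (crop (305,375)) inside the mouth and short of the top board. It has been let go. Next I'll move back 60 mm and take the near end.

Emit:
carry_out --dp '[[-1, 0, 0], [-1, 0, 0], [-1, 0, 0], [0, 0, 0.5], [0, 0, 1], [0, 0, 0.8], [0, 0, 0.35], [0, 0, 0]]' --rot '[[0, 0, 0], [0, 0, 0], [0, 0, 0], [0, 0, 0], [0, 0, 0], [0, 0, 0], [0, 0, 0], [0, 0, 0]]' --grip '[0.5, 0.5, 0.5, 0.5, 0.5, 0.5, 0.5, 0.5]'

```text
t: 11.67
ee_pos: [0.4492, 0.157, 0.0012]
tcp_rot: [1.0, 0.012, -0.001, 0.0]
ft_force: [0.3, 0.6, 1.3]
finger_gap: 0.75
grasp_force: 0.0
```

Emit:
carry_out --dp '[[0, 0, 0], [0, 0, 0], [0, 0, 0], [0, 0, 0], [0, 0, 0], [0, 0, 0], [0, 0, 0], [0, 0, 0]]' --rot '[[0, 0, 0], [0, 0, 0], [0, 0, 0], [0, 0, 0], [0, 0, 0], [0, 0, 0], [0, 0, 0], [0, 0, 0]]' --grip '[-1, -1, -1, -1, -1, -1, -1, -1]' --grip_force 25

```text
t: 12.33
ee_pos: [0.4497, 0.1572, 0.0024]
tcp_rot: [1.0, 0.012, 0.0, -0.0]
ft_force: [1.5, 0.2, 0.1]
finger_gap: 0.513
grasp_force: 25.0
```

```bash
python3 -c "
from h import *
need([.450,.1575,.006],1.4)"
```

```text
t 12.33 ee [0.4497 0.1572 0.0024] F [1.5 0.2 0.1] gap 0.513 gf 25.0
rot [-0. -0. -0.]
dp after turn [ 0.02 -0.01 -0.18]
dp now [ 0.02 -0.01 -0.18]
```

Emit:
carry_out --dp '[[0.3, 0, 0], [0.5, 0, 0], [0.5, 0, 0], [0.5, 0, 0], [0.5, 0, 0], [0.5, 0, 0], [0.5, 0, 0], [0, 0, 0]]' --rot '[[0, 0, 0], [0, 0, 0], [0, 0, 0], [0, 0, 0], [0, 0, 0], [0, 0, 0], [0, 0, 0], [0, 0, 0]]' --grip '[-1, -1, -1, -1, -1, -1, -1, -1]'

```text
t: 13.0
ee_pos: [0.5177, 0.1588, 0.0024]
tcp_rot: [1.0, 0.012, 0.001, -0.0]
ft_force: [5.4, 0.2, 6.8]
finger_gap: 0.515
grasp_force: 25.0
```

```bash
python3 -c "
from h import *
need([.580,.1604,.0025],1.4)"
```

```text
t 13.0 ee [0.5177 0.1588 0.0024] F [5.4 0.2 6.8] gap 0.515 gf 25.0
rot [-0.   -0.01 -0.  ]
dp after turn [ 3.11 -0.   -0.01]
dp now [ 3.11 -0.   -0.  ]
```

Emit:
carry_out --dp '[[0.4, 0, 0], [0.5, 0, 0], [0.5, 0, 0], [0.5, 0, 0], [0.5, 0, 0], [0.4, 0, 0], [0.2, 0, 0], [0, 0, 0]]' --rot '[[0, 0, 0], [0, 0, 0], [0, 0, 0], [0, 0, 0], [0, 0, 0], [0, 0, 0], [0, 0, 0], [0, 0, 0]]' --grip '[-1, -1, -1, -1, -1, -1, -1, -1]'

```text
t: 13.67
ee_pos: [0.5767, 0.1603, 0.0024]
tcp_rot: [1.0, 0.012, 0.0, -0.0]
ft_force: [3.4, 0.8, 3.2]
finger_gap: 0.513
grasp_force: 25.0
```

```bash
python3 -c "
from h import *
need([.580,.1604,.0025],1.4)
c=cap('side','side3'); im=cv2.imread('pics/side3.png')
cv2.imwrite('pics/c4.png',cv2.resize(im[240:400,200:360],None,fx=3.5,fy=3.5,interpolation=cv2.INTER_CUBIC))"
```

```text
t 13.67 ee [0.5767 0.1603 0.0024] F [3.4 0.8 3.2] gap 0.513 gf 25.0
rot [-0.   -0.01 -0.  ]
dp after turn [ 0.17 -0.   -0.01]
dp now [ 0.17 -0.   -0.01]
```

View pics/c4.png

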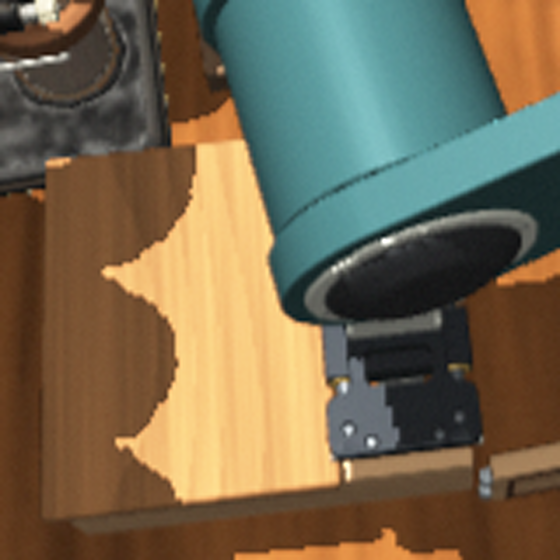

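Emit:
carry_out --dp '[[0.2, 0, 0], [0, 0, 0], [0, 0, 0], [0, 0, 0], [0, 0, 0], [0, 0, 0], [0, 0, 0], [0, 0, 0]]' --rot '[[0, 0, 0], [0, 0, 0], [0, 0, 0], [0, 0, 0], [0, 0, 0], [0, 0, 0], [0, 0, 0], [0, 0, 0]]' --grip '[-1, -1, -1, 0.4, 0.4, 0.4, 0.4, 0.4]'

```text
t: 14.38
ee_pos: [0.5793, 0.1604, 0.0021]
tcp_rot: [1.0, 0.012, -0.0, 0.0]
ft_force: [-0.2, -0.9, -0.1]
finger_gap: 0.698
grasp_force: 0.0
```

Emit:
carry_out --dp '[[0, 0, -0.5], [0, 0, -1], [0, 0, -1], [0, 0, -1], [0, 0, -1], [0, 0, -1], [0, 0, -0.5], [0, 0, 0]]' --rot '[[0, 0, 0], [0, 0, 0], [0, 0, 0], [0, 0, 0], [0, 0, 0], [0, 0, 0], [0, 0, 0], [0, 0, 0]]' --grip '[0.4, 0.4, 0.4, 0.4, 0.4, 0.4, 0.4, 0.4]'

```text
t: 15.05
ee_pos: [0.5805, 0.1606, 0.1253]
tcp_rot: [1.0, 0.012, 0.002, -0.0]
ft_force: [0.5, 0.6, 1.3]
finger_gap: 0.699
grasp_force: 0.0
```

```bash
python3 -c "
from h import *
need([.45,.30,.12],1.4)
c=cap('top','top4'); im=cv2.imread('pics/top4.png')
cv2.imwrite('pics/c5.png',cv2.resize(im[95:320,130:365],None,fx=2.6,fy=2.6,interpolation=cv2.INTER_CUBIC))
# stone rear edge from the side-view depth
for n in('top','side'):
    c=robot.capture(n); d=c['depth']; vv,uu=np.mgrid[0:480,0:640]
    W=(np.stack([(uu-c['cx'])/c['fx']*d,(vv-c['cy'])/c['fy']*d,d],-1)-c['t'])@np.array(c['R'])
    m=(d>0)&(abs(W[...,0]-.57)<.07)&(abs(W[...,1]-.16)<.07)&(W[...,2]>.018)&(W[...,2]<.03)
    P=W[m]; print(n,len(P),P.min(0) if len(P) else'',P.max(0) if len(P) else'')
"
```

```text
t 15.05 ee [0.5805 0.1606 0.1253] F [0.5 0.6 1.3] gap 0.699 gf 0.0
rot [-0.01 -0.03 -0.  ]
dp after turn [-6.35 -7.13  0.26]
dp now [-6.35 -7.13  0.25]
top 11 [0.55531185 0.17958021 0.02042202] [0.5696623  0.18280018 0.02635898]
side 0
```

View pics/c5.png

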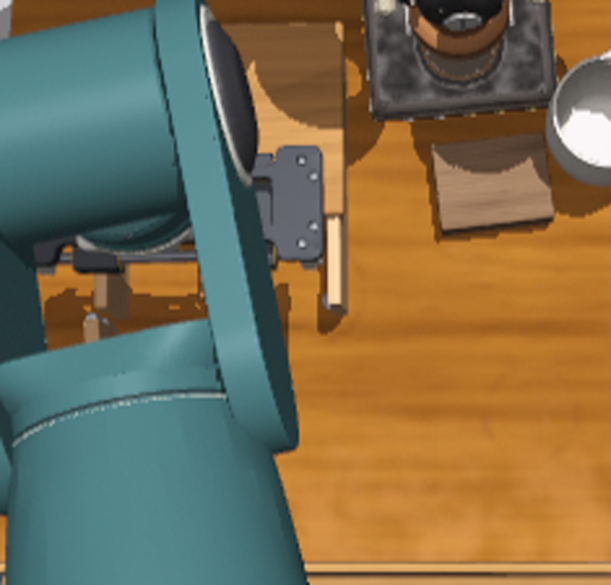

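The stone's visible rear edge is at about x=0.555, roughly 12 mm behind the mouth. Next I'll plan the door push and check that the space outside the door is clear.

```bash
cat > door.py <<'E'
from h import *
A=np.radians(1.4); RC=np.array([[np.cos(A),-np.sin(A)],[np.sin(A),np.cos(A)]])
H=np.array([.5353,.2529])
def tcp(th,gap=0,r=.12):
    d=np.array([-np.sin(th),-np.cos(th)]); n=np.array([-np.cos(th),np.sin(th)])
    return H+RC@(r*d+(.006+.0075*abs(n[0])+.0175*abs(n[1])+gap)*n)
def rows(ths,gap=0):
    p=np.array([(RC.T@tcp(t,gap))for t in ths]); d=np.diff(p,axis=0)/.02
    return np.round(np.c_[d[:,0],-d[:,1]],2)   # tool x, y (tool x = cup x, tool y = -cup y)
E
python3 - <<'E'
from door import *
c=dict(np.load('top0.npz')); d=c['depth']; vv,uu=np.mgrid[0:480,0:640]
W=(np.stack([(uu-c['cx'])/c['fx']*d,(vv-c['cy'])/c['fy']*d,d],-1)-c['t'])@c['R']
m=(d>0)&(W[...,0]>.3)&(W[...,0]<.6)&(W[...,1]>.27)&(W[...,1]<.42); print('max z left',W[m][:,2].max())
s=tcp(1.5,.03); print(s); need([*s,.12],1.4); need([*s,.03],1.4)
print(rows(np.r_[1.5,1.5]),(tcp(1.5)-s)/.02)
print(rows(np.linspace(1.5,.1,22)).tolist())
E
```

```text
max z left 0.007881334286579722
[0.41071029 0.29523163]
t 15.2 ee [0.5791 0.1603 0.1211] F [ 0.5 -0.5 -0.3] gap 0.7 gf 0.0
rot [0.   0.01 0.  ]
dp after turn [-8.25 -6.95  0.05]
dp now [-8.25 -6.95  0.06]
t 15.2 ee [0.5791 0.1603 0.1211] F [ 0.5 -0.5 -0.3] gap 0.7 gf 0.0
rot [0.   0.01 0.  ]
dp after turn [-8.25 -6.95  4.55]
dp now [-8.24 -6.95  4.56]
[[ 0. -0.]] [ 0.14263059 -1.49320344]
[[-0.04, 0.39], [-0.02, 0.39], [0.01, 0.4], [0.04, 0.4], [0.07, 0.4], [0.09, 0.4], [0.12, 0.4], [0.15, 0.39], [0.18, 0.38], [0.21, 0.37], [0.24, 0.36], [0.26, 0.34], [0.29, 0.33], [0.32, 0.31], [0.34, 0.28], [0.36, 0.26], [0.38, 0.23], [0.4, 0.21], [0.42, 0.18], [0.43, 0.14], [0.44, 0.11]]
```

Emit:
carry_out --dp '[[-1, -0.8, 0], [-1, -0.8, 0], [-1, -0.8, 0], [-1, -0.8, 0], [-1, -0.8, 0], [-1, -0.9, 0], [-1, -1, 0], [-1, -1, 0]]' --rot '[[0, 0, 0], [0, 0, 0], [0, 0, 0], [0, 0, 0], [0, 0, 0], [0, 0, 0], [0, 0, 0], [0, 0, 0]]' --grip '[-1, -1, -1, -1, -1, -1, -1, -1]'

```text
t: 15.87
ee_pos: [0.4146, 0.2947, 0.1208]
tcp_rot: [1.0, 0.012, -0.001, 0.001]
ft_force: [0.1, -0.3, 0.1]
finger_gap: 0.176
grasp_force: 0.0
```

Emit:
carry_out --dp '[[-0.25, -0.05, 0], [0, 0, 0.6], [0, 0, 1], [0, 0, 1], [0, 0, 1], [0, 0, 0.6], [0, 0, 0.3], [0, 0, 0]]' --rot '[[0, 0, 0], [0, 0, 0], [0, 0, 0], [0, 0, 0], [0, 0, 0], [0, 0, 0], [0, 0, 0], [0, 0, 0]]' --grip '[-1, -1, -1, -1, -1, -1, -1, -1]'

```text
t: 16.53
ee_pos: [0.4108, 0.2944, 0.0304]
tcp_rot: [1.0, 0.012, -0.001, 0.001]
ft_force: [-0.1, 0.5, 0.3]
finger_gap: 0.005
grasp_force: 0.0
```

```bash
python3 - <<'E'
from door import *
need([*tcp(1.5),.028],1.4)
c=robot.capture('top'); cap('side','side4'); im=cv2.imread('pics/side4.png')
cv2.imwrite('pics/c6.png',cv2.resize(im[240:440,200:460],None,fx=3,fy=3,interpolation=cv2.INTER_CUBIC))
d=c['depth']; vv,uu=np.mgrid[0:480,0:640]
W=(np.stack([(uu-c['cx'])/c['fx']*d,(vv-c['cy'])/c['fy']*d,d],-1)-c['t'])@np.array(c['R'])
m=(d>0)&(abs(W[...,0]-.57)<.07)&(abs(W[...,1]-.16)<.07)&(W[...,2]>.018)&(W[...,2]<.03)
P=W[m]; print(len(P),P.min(0),P.max(0))
E
```

```text
t 16.53 ee [0.4108 0.2944 0.0304] F [-0.1  0.5  0.3] gap 0.005 gf 0.0
rot [ 0.01  0.02 -0.01]
dp after turn [0.1  1.46 0.12]
dp now [0.1  1.46 0.12]
738 [0.55509018 0.13636535 0.01850383] [0.61652156 0.18346935 0.0295895 ]
```

View pics/c6.png

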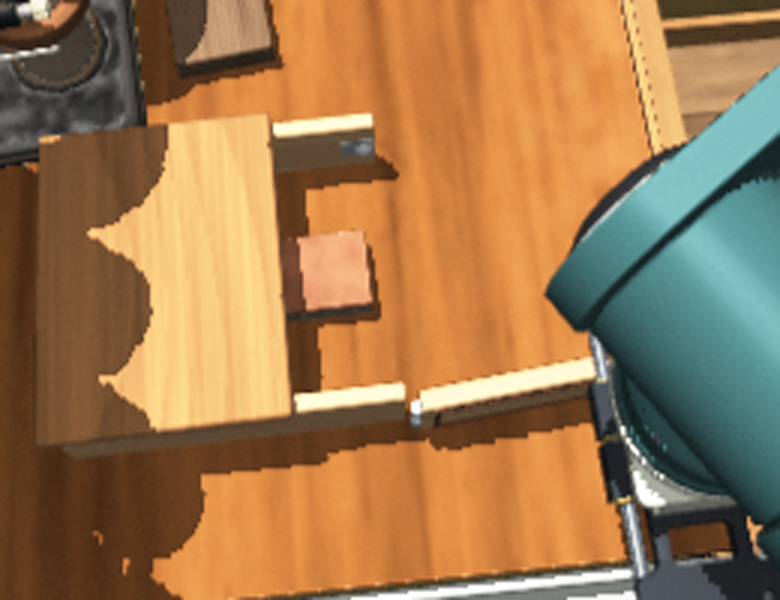

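The stone's rear end (crop (372,275)) is about 11 mm behind the wall fronts at x=0.555, and it has 10 mm or more to the back wall. Now I'll swing the door shut along its arc.

Emit:
carry_out --dp '[[0.1, 0.7, 0], [0, 0.7, 0], [-0.05, 0.4, 0], [0, 0.4, 0], [0, 0.4, 0], [0.05, 0.4, 0], [0.05, 0.4, 0], [0.1, 0.4, 0]]' --rot '[[0, 0, 0], [0, 0, 0], [0, 0, 0], [0, 0, 0], [0, 0, 0], [0, 0, 0], [0, 0, 0], [0, 0, 0]]' --grip '[-1, -1, -1, -1, -1, -1, -1, -1]'

```text
t: 17.3
ee_pos: [0.4181, 0.2187, 0.0323]
tcp_rot: [1.0, 0.012, 0.0, -0.0]
ft_force: [0.2, 0.8, -0.1]
finger_gap: 0.003
grasp_force: 0.3
```

Emit:
carry_out --dp '[[0.12, 0.4, 0], [0.15, 0.4, 0], [0.18, 0.38, 0], [0.2, 0.37, 0], [0.24, 0.36, 0], [0.26, 0.34, 0], [0.3, 0.33, 0], [0, 0, 0]]' --rot '[[0, 0, 0], [0, 0, 0], [0, 0, 0], [0, 0, 0], [0, 0, 0], [0, 0, 0], [0, 0, 0], [0, 0, 0]]' --grip '[-1, -1, -1, -1, -1, -1, -1, -1]'

```text
t: 17.97
ee_pos: [0.4493, 0.1675, 0.0322]
tcp_rot: [1.0, 0.012, 0.0, 0.0]
ft_force: [0.5, -1.1, 0.1]
finger_gap: 0.01
grasp_force: 0.0
```

```bash
python3 - <<'E'
from door import *
need([*tcp(.633),.028],1.4)
p=robot.state()['ee_pos'][:2]
print('th',min((np.linalg.norm(tcp(t)-p),t) for t in np.linspace(0,1.5,151)))
cap('side','side5'); im=cv2.imread('pics/side5.png')
cv2.imwrite('pics/c7.png',cv2.resize(im[240:440,200:460],None,fx=3,fy=3,interpolation=cv2.INTER_CUBIC))
E
```

```text
t 17.97 ee [0.4493 0.1675 0.0322] F [ 0.5 -1.1  0.1] gap 0.01 gf 0.0
rot [ 0.   -0.   -0.01]
dp after turn [-0.05  0.01  0.21]
dp now [-0.05  0.01  0.21]
th (np.float64(0.0008663141027844402), np.float64(0.63))
```

View pics/c7.png

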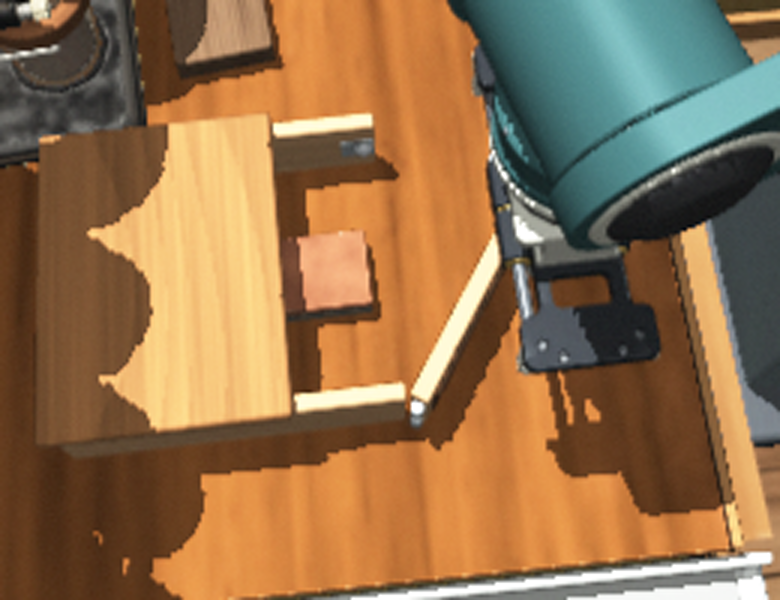

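The door is following, now at about 0.63 rad (hinge at crop (417,408)). I'll continue the arc.

Emit:
carry_out --dp '[[0.3, 0.31, 0], [0.34, 0.28, 0], [0.36, 0.26, 0], [0.38, 0.23, 0], [0.4, 0.21, 0], [0.42, 0.18, 0], [0.43, 0.14, 0], [0.44, 0.11, 0]]' --rot '[[0, 0, 0], [0, 0, 0], [0, 0, 0], [0, 0, 0], [0, 0, 0], [0, 0, 0], [0, 0, 0], [0, 0, 0]]' --grip '[-1, -1, -1, -1, -1, -1, -1, -1]'

```text
t: 18.68
ee_pos: [0.5114, 0.1353, 0.0322]
tcp_rot: [1.0, 0.012, -0.0, 0.0]
ft_force: [-1.0, 0.0, -0.7]
finger_gap: 0.001
grasp_force: 0.7
```

```bash
python3 - <<'E'
from door import *
need([*tcp(0),.03],1.4)
E
```

```text
t 18.68 ee [0.5114 0.1353 0.0322] F [-1.   0.  -0.7] gap 0.001 gf 0.7
rot [ 0.  0. -0.]
dp after turn [0.66 0.15 0.11]
dp now [0.66 0.15 0.11]
```

Emit:
carry_out --dp '[[0.2, 0.05, 0], [0.2, 0.05, 0], [0.15, 0.05, 0], [0.1, 0, 0], [0, 0, 0]]' --rot '[[0, 0, 0], [0, 0, 0], [0, 0, 0], [0, 0, 0], [0, 0, 0]]' --grip '[-1, -1, -1, -1, -1]'

```text
t: 19.1
ee_pos: [0.5239, 0.1329, 0.0321]
tcp_rot: [1.0, 0.012, -0.0, 0.0]
ft_force: [0.4, 0.3, 0.1]
finger_gap: 0.003
grasp_force: 0.0
```

Emit:
carry_out --dp '[[0.1, 0, 0], [0, 0, 0], [0, 0, 0]]' --rot '[[0, 0, 0], [0, 0, 0], [0, 0, 0]]' --grip '[-1, -1, -1]'

```text
t: 19.35
ee_pos: [0.5241, 0.1329, 0.032]
tcp_rot: [1.0, 0.012, -0.002, 0.0]
ft_force: [-17.7, -2.3, 8.3]
finger_gap: 0.002
grasp_force: 8.8
```

A firm stop at 18 N. Before that the force was about 0, so the catch had pulled the door in. I'll back off, rise and check.

Emit:
carry_out --dp '[[-0.5, 0, 0], [-1, 0, 0], [-1, 0, 0], [-1, 0, -1], [-1, 0, -1], [-1, 0, -1], [0, 0, -1], [0, 0, 0]]' --rot '[[0, 0, 0], [0, 0, 0], [0, 0, 0], [0, 0, 0], [0, 0, 0], [0, 0, 0], [0, 0, 0], [0, 0, 0]]' --grip '[-1, -1, -1, -1, -1, -1, -1, -1]'

```text
t: 20.02
ee_pos: [0.4164, 0.1308, 0.1165]
tcp_rot: [1.0, 0.012, 0.003, -0.001]
ft_force: [1.0, 0.6, 1.5]
finger_gap: 0.005
grasp_force: 0.0
```

```bash
python3 - <<'E'
from door import *
need([.4,.13,.12],1.4)
cap('side','side6'); im=cv2.imread('pics/side6.png')
cv2.imwrite('pics/c8.png',cv2.resize(im[130:430,180:460],None,fx=2,fy=2,interpolation=cv2.INTER_CUBIC))
E
```

```text
t 20.02 ee [0.4164 0.1308 0.1165] F [1.  0.6 1.5] gap 0.005 gf 0.0
rot [-0.01 -0.06  0.  ]
dp after turn [-0.82  0.02 -0.18]
dp now [-0.82  0.02 -0.18]
```

View pics/c8.png

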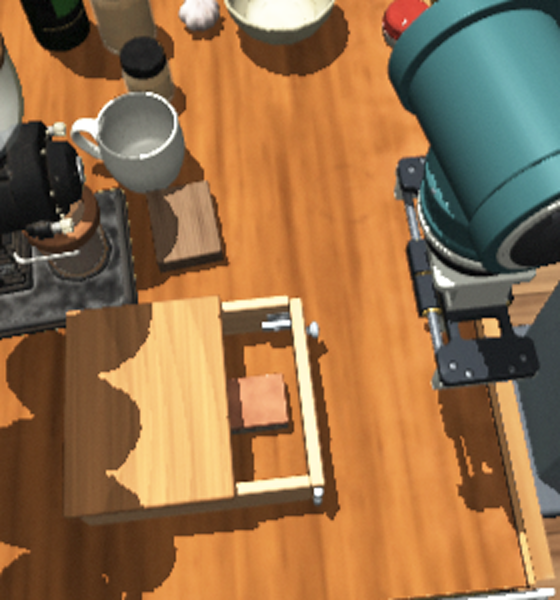

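The door is shut flush across the mouth (crop (307,395)) and stays so untouched. The stone is inside behind it, the other things have not moved, and the arm is clear.

```bash
python3 -c "
from h import *
print(robot.job_done())"
```

```text
the job is handed in; nothing more can be done
None
```

The whetstone lies flat and wholly inside the cupboard, the door is shut flush on its catch and stayed so untouched, the other things look unmoved, and I handed the job in at about 20 s of the 70 s; the hand-in returned no verdict.

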